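# Refit the crank of the bag filler and close its shutter

### The arm

A 7-joint arm with a two-finger parallel gripper is mounted at the origin on the work surface. World frame = base frame: x ahead of the robot, y to its left, z up, the work surface at z = 0. Lengths are in mm, angles in rad, forces in N, time in s.
With the tool pointing down it reaches from about 400 to 900 mm from the base axis. Payload 5.5 kg.
Tool frame: the origin (TCP) lies at the very end of the fingers, on their centre line; the grasp point (between the pads) lies 19 mm behind it; z points along the fingers, y is the direction in which the jaws open and shut (so a half turn about z gives the same grasp; the last joint's range is limited). The gripper opens to 85 mm and grips with 20 to 120 N. Pads are 22 mm wide; open, the fingers measure 114 mm over their backs; the gripper's body (76 mm by 85 mm) begins 54 mm behind the grasp point. The pads swing forward as they close: fully open they stand 13 mm farther back than shut.
Start: joints at [1.571, 0.501, -0.427, 1.55, 0.221, 1.138, -0.21], TCP at [168.894, -627.674, 231.31] pointing down, gripper open.
Joint ranges: [-2.88, 2.88], [-0.31, 2.03], [-1.54, 1.56], [0.2, 2.42], [-1.41, 4.55], [0.19, 2.02], [-2.57, 2.57]. Speed limits (rad/s): [2.57, 2.57, 3.14, 3.14, 3.14, 3.14, 3.14].

### API

Orientations are given as [roll, pitch, yaw] about the fixed x, y, z axes, in that order (R = Rz(yaw) Ry(pitch) Rx(roll)).
In Python, from station import move_to, movel, move_joints, open_gripper, grab, hold, ik, get_state, camera, camera_params, IKError, sign_off gives the robot as it stands. The module is installed in compiled form; this text tells all that it offers. Calls block until the motion is done:
- move_to(position, orientation): joint-space move of the TCP to a pose.
- movel(position, attitude=None, v=150): straight line of the TCP; attitude=None keeps the orientation; v is the mean speed in mm/s.
- move_joints(angles): joint-space move.
- open_gripper() and grab(newtons=None): open the fingers fully, or close them until they stop; newtons is the grip in N (None keeps the last).
- hold(seconds).
- ik(position, orientation): joint angles nearest the present ones, or None.
- get_state(): the state.
- camera(name): name is "scene" or "top" or "wrist"; returns the picture (480x640x3 uint8, red, green, blue); there is no depth.
- camera_params(name): a dict with "fx", "fy", "cx", "cy" (pixels), "extrinsics" (4x4, takes a point from world to camera coordinates); the wrist camera has in their place "T_tool_cam" (4x4, takes a point from camera to tool coordinates, whose origin is the TCP and whose axes are the flange's). Camera axes: x right, y down, z forward; pixel columns grow to the right and rows downward; lengths in mm; the calibration is good to about 2 mm. A picture is of the moment at which its call begins: read the wrist's pose just before it. camera_params takes no time and is no camera call.
A pose or a line that the arm cannot do raises IKError and nothing moves.
- sign_off(): hands the job in, once; it reports no verdict.
The state is a dict: "t": time; "joints": joint angles; "joint_vel": joint speeds; "tau": joint torques, N m; "tcp_pos": TCP position; "orientation": TCP orientation; "force": force on the tool from outside, world axes, zero at the start; "ft_torque": the same for the moment, N m; "width": finger opening in mm.
Only numpy, scipy, OpenCV 4.12 (cv2) and the standard library are available. Lean on these libraries where they do the work, as an engineer would, in place of code of your own. Each camera call takes 0.05 s, during which the arm holds its last target. There are 200 camera calls.

### The job

The herb shop is closing: fit the loose crank onto the bag filler's flatted spindle, turned so that its D-bore matches the flat and it slides down fully home. Then turn the crank clockwise (seen from above) until the yellow shutter is up against its stop and covers the filling mouth; leave the crank seated, do not push on the shutter or spindle itself, and leave the spectacle case and the pen cup where they are.

Things in the scene. Friction and masses are not known exactly. Their poses are not given: they have to be found in the camera images.
- crank: Loose steel crank, 0.2 to 0.45 kg, lying upright as it will sit. Origin: on the bore axis at the hub's underside. Hub: square block 44 x 44 mm, 38 high, D-bore right through (27 mm diameter, flat on the +x side 8.5 mm from the axis). x: from the bore along the arm to the knob; arm 22 mm wide, 24 to 36 mm above the underside, to x = 107 mm. Grip the hub's free sides at y = +-22 mm. z up.
- crank_knob (a point): Middle of the crank's upright red knob (26 mm diameter, from 36 to 86 mm above the hub's underside), 95 mm along x from the bore axis and 61 mm above the underside. Axes as the crank's.
- spindle_seat (a point): Centre of the round collar (44 mm diameter, 82 mm above the table) the hub must sit on. Above it the brass D-shaft: 24 mm diameter, flat 7 mm from the axis, 36 mm long, top 6 mm tapered by 3 mm. The crank has 1.5 mm play (0.15 rad) on it. Axes turn with the spindle: x out of the flat, opposite to the shutter; z up. The crank fits only with its x along this x.
- spindle (a joint): Angle of spindle and shutter, rad: 0 with the shutter against its stop, covering the mouth; grows anticlockwise from above as it opens, to 1.40. Starts at 0.95 to 1.3 (open). Turns stiffly (0.1 N m, about 1 N at the knob), stays where left, firm stop at 0.
- shutter: The yellow shutter and its spindle, one piece: a disc 84 mm diameter, 5 mm thick, its centre 85 mm from the spindle axis on the side away from the flat, top 69 mm above the table. Origin: on the spindle axis at table height; x points away from the disc.
- mouth (a point): Centre of the black filling mouth, 60 mm diameter, in the filler's deck at 60 mm above the table, 85 mm from the spindle axis.
- filler: The bag filler, a fixed white steel box 270 x 240 mm, deck 60 mm above the table. Origin: on the table under the spindle axis; the box reaches from x = -115 to +155 mm and y = -120 to +120 mm in its own axes. Two small stop pins, 12 mm thick, stand 14 mm above the deck.
- spectacle_case: Grey spectacle case 155 (x) x 60 x 36 mm, loose; origin under its centre. It and the crank lie left and right of the filler, either way round.
- pen_cup: Dark round pen cup, 80 mm wide, 100 mm high, loose; origin under its centre.

How it is judged:
By the outcome, as a careful person would: the job done as asked, in the order asked, and still so for the second after the job is handed in, with the robot touching nothing.
It also fails if it takes over 67 s, if anything falls off the work surface, if the arm or the gripper's body presses on something with over 40 N, if the wrist force passes 120 N, or if a joint passes its speed limit or range.

## Working session

There is one attempt and no reset: what is moved stays moved. The work goes in short steps, each a Python script; the robot and the scene stay as the last script left them, time stands still between calls to the robot, and variables do not carry over. Pictures are saved under pics/ and viewed, about 8 in all and at most 12, crops included, and the job is handed in when it is done.

```bash
mkdir -p pics; python3 - <<'E'
from station import *
import cv2,numpy as np
for n in ["scene","top"]:
    im=camera(n); cv2.imwrite(f"pics/{n}0.png",im[:,:,::-1]); p=camera_params(n); print(n,p)
print(camera_params("wrist")); s=get_state(); print(s["t"],s["tcp_pos"],s["orientation"],s["width"])
E
```

```text
scene {'fx': 510.31614944122737, 'fy': 510.31614944122737, 'cx': 322.95064063989304, 'cy': 244.07759050889305, 'extrinsics': array([[-2.72925899e-01,  9.62032774e-01, -2.09638646e-03,
         1.35459169e+02],
       [ 6.85278312e-01,  1.92881120e-01, -7.02275237e-01,
        -3.33487358e+02],
       [-6.75207441e-01, -1.93105708e-01, -7.11902449e-01,
         1.52515175e+03],
       [ 0.00000000e+00,  0.00000000e+00,  0.00000000e+00,
         1.00000000e+00]])}
top {'fx': 469.79819116846323, 'fy': 469.79819116846323, 'cx': 321.31022662173933, 'cy': 239.17335314100993, 'extrinsics': array([[-2.59401436e-02, -9.99192712e-01,  3.06762673e-02,
         1.87565355e+01],
       [-9.95327049e-01,  2.29602817e-02, -9.37917407e-02,
         5.44163581e+02],
       [ 9.30116880e-02, -3.29658898e-02, -9.95119127e-01,
         9.38759376e+02],
       [ 0.00000000e+00,  0.00000000e+00,  0.00000000e+00,
         1.00000000e+00]])}
{'fx': 432.12957043077637, 'fy': 432.12957043077637, 'cx': 322.1254879282251, 'cy': 236.28530500685306, 'T_tool_cam': array([[-2.63278076e-04, -9.44373516e-01, -3.28874737e-01,
         8.53727080e+01],
       [ 9.99999647e-01, -5.10855290e-04,  6.66394220e-04,
         3.99995028e-02],
       [-7.97332452e-04, -3.28874446e-01,  9.44373318e-01,
        -1.42678380e+02],
       [ 0.00000000e+00,  0.00000000e+00,  0.00000000e+00,
         1.00000000e+00]])}
0.1 [ 168.65356572 -627.06936409  230.331228  ] [-3.13976478e+00 -8.28943621e-05  2.62830929e-01] 85.79275743420996
```

View pics/top0.png

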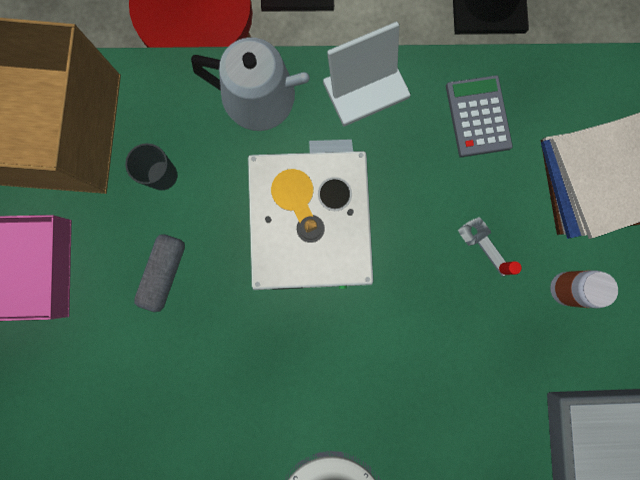

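View pics/scene0.png

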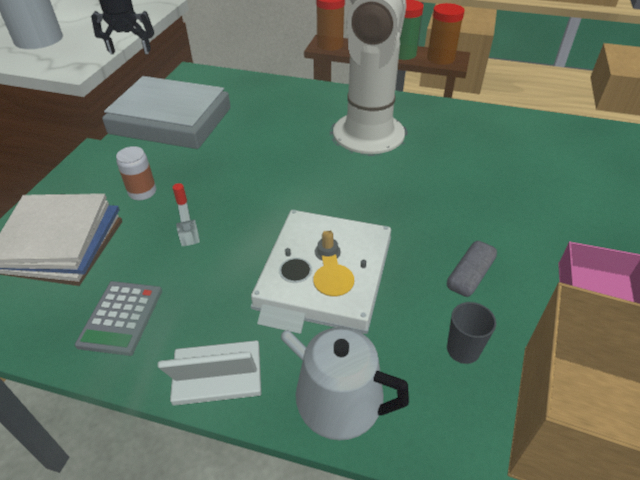

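The top view shows the crank's hub at about (473,232) and its knob at (511,268). The spindle is at (310,228), the yellow disc at (292,190) and the mouth at (335,193). The case and cup are on the left, clear of the work.

```bash
cat > h.py <<'E'
from station import *
import cv2,numpy as np
def ray(n,uv,z,pose=None):
    p=camera_params(n)
    d=np.array([(uv[0]-p["cx"])/p["fx"],(uv[1]-p["cy"])/p["fy"],1])
    if n=="wrist": T=pose@p["T_tool_cam"]
    else: T=np.linalg.inv(p["extrinsics"])
    o=T[:3,3]; d=T[:3,:3]@d
    return o+d*(z-o[2])/d[2]
def proj(n,P,pose=None):
    p=camera_params(n)
    E=np.linalg.inv(pose@p["T_tool_cam"]) if n=="wrist" else p["extrinsics"]
    c=E@np.append(P,1); return np.array([p["fx"]*c[0]/c[2]+p["cx"],p["fy"]*c[1]/c[2]+p["cy"]])
def tool():
    from scipy.spatial.transform import Rotation as R
    s=get_state(); T=np.eye(4); T[:3,:3]=R.from_euler("xyz",s["orientation"]).as_matrix(); T[:3,3]=s["tcp_pos"]; return T
def blob(im,lo,hi):
    h=cv2.cvtColor(im,cv2.COLOR_RGB2HSV); m=cv2.inRange(h,lo,hi); n,l,st,c=cv2.connectedComponentsWithStats(m)
    return [(c[i].round(1).tolist(),st[i].tolist()) for i in np.argsort(-st[1:,4])[:3]+1]
def wshot(f):
    T=tool(); im=camera("wrist"); cv2.imwrite(f"pics/{f}.png",im[:,:,::-1]); np.save(f"pics/{f}.npy",T); return im,T
E
python3 - <<'E'
from h import *
for n in ["top","scene"]:
    im=cv2.imread(f"pics/{n}0.png")[:,:,::-1]
    print(n,"Y",blob(im,(20,150,120),(32,255,255)),"R",blob(im,(0,200,120),(5,255,255)))
for a,uv,z in [("hub",(473,232),36),("knob",(511,268),86),("collar",(310,229),82),("disc",(292,190),69),("mouth",(335,193),60)]: print(a,ray("top",uv,z).round(1))
E
```

```text
top Y [([292.9, 191.8], [271, 169, 42, 53, 1504])] R [([188.7, 21.3], [129, 0, 121, 47, 5037]), ([514.2, 267.4], [508, 262, 13, 12, 125]), ([468.8, 142.9], [466, 141, 7, 5, 33])]
scene Y [([333.0, 277.6], [314, 255, 40, 41, 1091])] R [([450.4, 9.2], [436, 4, 28, 12, 195]), ([460.1, 17.0], [459, 16, 4, 4, 8]), ([457.0, 16.5], [457, 16, 1, 2, 2])]
hub [ 551.1 -306.    36. ]
knob [ 474.3 -358.3   86. ]
collar [559.4  28.6  82. ]
disc [639.2  62.2  69. ]
mouth [633.2 -23.2  60. ]
```

```bash
python3 - <<'E'
from h import *
move_to([559,29,290],[np.pi,0,0.40]); hold(0.3); wshot("w_sp")
move_to([548,-308,190],[np.pi,0,0.60]); hold(0.3); wshot("w_cr")
print(get_state()["t"])
a=np.hstack([cv2.resize(cv2.imread(f"pics/{n}.png"),(400,300)) for n in []]) if 0 else 0
E
```

```text
4.825
```

View pics/w_sp.png

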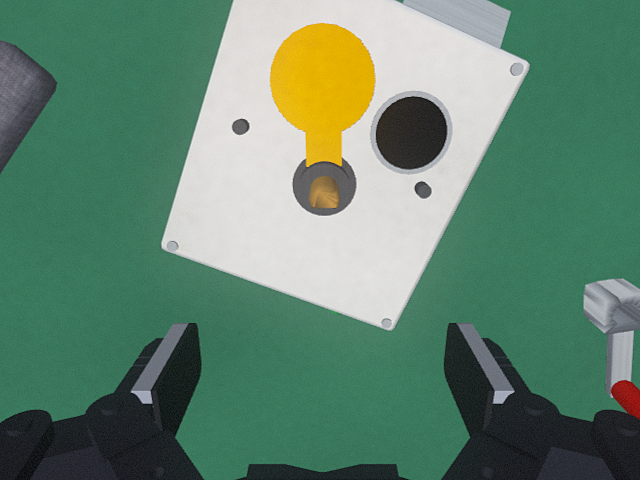

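View pics/w_cr.png

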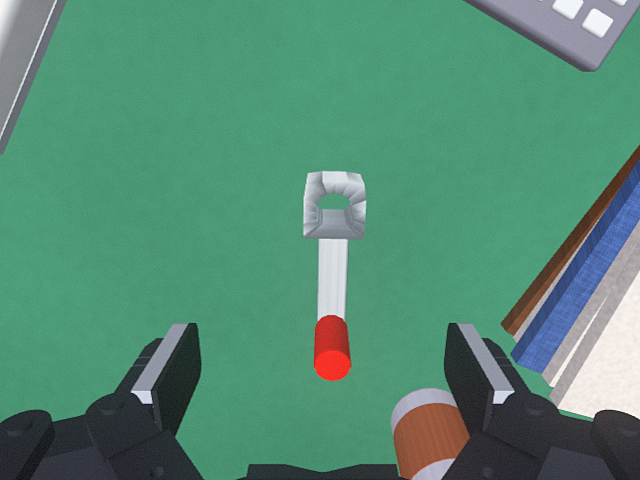

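The spindle view shows the collar at about (324,185), with the flat facing image-down, the disc at (323,77) and the mouth at (411,132). In the crank view the hub is at about (335,205) and the knob top at (332,362). I'll zoom in and fit both.

```bash
python3 - <<'E'
from h import *
from scipy.optimize import least_squares
im=cv2.imread("pics/w_sp.png")[:,:,::-1]; T=np.load("pics/w_sp.npy")
hsv=cv2.cvtColor(im,cv2.COLOR_RGB2HSV)
def big(m,near):
    m=cv2.morphologyEx(m,cv2.MORPH_OPEN,np.ones((3,3),np.uint8)); n,l,st,c=cv2.connectedComponentsWithStats(m)
    k=l[near[1],near[0]]; cs,_=cv2.findContours((l==k).astype(np.uint8),cv2.RETR_EXTERNAL,cv2.CHAIN_APPROX_NONE); return max(cs,key=len)[:,0]
def circ(pts,z,r):
    P=np.array([ray("wrist",p,z,T)[:2] for p in pts])
    f=least_squares(lambda q:np.hypot(*(P-q[:2]).T)-q[2],[*np.median(P,0),r],loss="cauchy",f_scale=.5); return f.x
ye=cv2.inRange(hsv,(18,180,120),(32,255,255)); c=big(ye,(323,77)); d=circ(c[c[:,1]<125],69,42)
bl=cv2.inRange(hsv,(0,0,0),(180,255,60)); m=circ(big(bl,(411,132)),60,30)
co=cv2.inRange(hsv,(0,0,40),(180,90,130)); c=big(co,(300,190)); c=c[c[:,1]>175]; print(c.min(0),c.max(0)); k=circ(c,82,22)
print("disc",d,"mouth",m,"collar",k)
# spindle-axis from constraint: |mouth-s|=|disc-s|=85
v=d[:2]-k[:2];w=m[:2]-k[:2]; print(np.hypot(*v),np.hypot(*w),"yaw disc",np.arctan2(v[1],v[0]),"mouth",np.arctan2(w[1],w[0]))
a=cv2.resize(cv2.imread("pics/w_sp.png")[145:225,280:370],None,fx=4.4,fy=4.4,interpolation=cv2.INTER_CUBIC)
b=cv2.resize(cv2.imread("pics/w_cr.png")[165:245,290:380],None,fx=4.4,fy=4.4,interpolation=cv2.INTER_CUBIC)
cv2.imwrite("pics/zoom.png",np.hstack([a,b]))
E
```

```text
[293 176] [355 214]
disc [641.17728039  62.89767489  40.89120092] mouth [631.9724446  -22.20715484  29.24273961] collar [567.38037961  30.17500332  25.65977603]
80.72642566337557 83.16264397665016 yaw disc 0.4173645750011766 mouth -0.6813936220631129
```

View pics/zoom.png

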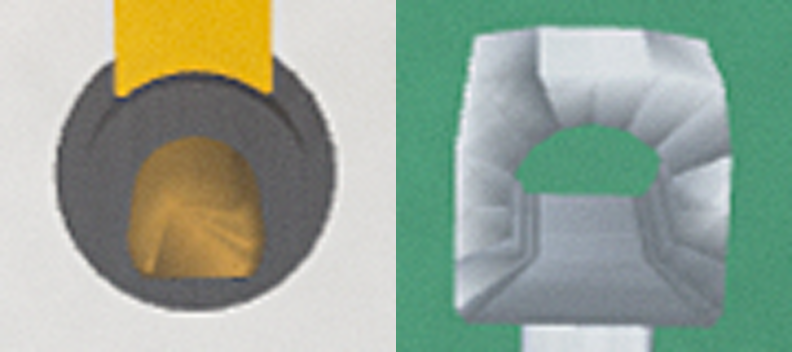

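```bash
python3 - <<'E'
from h import *
from scipy.optimize import least_squares
T=np.load("pics/w_cr.npy")
Z=lambda X,Y:(290+(X-396)/4.4-.4,165+Y/4.4-.4)
obs=[((22,22,38),Z(460,322)),((22,-22,38),Z(722,322)),((-22,22,0),Z(473,34)),((-22,-22,0),Z(710,38)),((95,0,86),(332,361))]
# which image side is +y: flip tested
def res(q,s=1):
    c,sn=np.cos(q[2]),np.sin(q[2]); r=[]
    for (x,y,z),uv in obs: 
        y*=s; r+=list(proj("wrist",[q[0]+c*x-sn*y,q[1]+sn*x+c*y,z],T)-uv)
    return np.array(r)
for s in(1,-1):
    f=least_squares(res,[550,-306,.6-np.pi],args=(s,),loss="soft_l1"); print(s,f.x,f.x[2]+np.pi,f.cost,res(f.x,s).round(1))
# check the spindle
T=np.load("pics/w_sp.npy"); im=cv2.imread("pics/w_sp.png"); k=4.4
for z,rr,col in((82,22,(0,255,0)),(118,9,(255,0,0)),(112,12,(0,0,255))):
    pts=[proj("wrist",[563.5+rr*np.cos(a),28.3+rr*np.sin(a),z],T) for a in np.linspace(0,6.28,60)]
    if z==82: big=cv2.resize(im[145:225,280:370],None,fx=8,fy=8)
    cv2.polylines(big,[((np.array(pts)-[280,145]+.5)*8).astype(int)],True,col,1)
# flat edge at z=112, and its normal
yw=.42+np.pi; n=np.array([np.cos(yw),np.sin(yw)]); t=np.array([-n[1],n[0]])
pts=[proj("wrist",[*(np.array([563.5,28.3])+7*n+s*t),112],T) for s in(-9.7,9.7)]
cv2.polylines(big,[((np.array(pts)-[280,145]+.5)*8).astype(int)],False,(255,0,255),1)
cv2.imwrite("pics/ov.png",big[:600])
E
```

```text
1 [ 554.98076419 -311.4480069    -2.54180817] 0.599784487401986 236.50123204445623 [ 57.6   0.7 -62.7   0.6  52.1  -3.8 -58.6  -4.8   0.    3.1]
-1 [ 556.07299828 -313.3598729    -2.56384945] 0.577743203458418 11.575768600879087 [-0.8  0.2  0.4  1.5 -1.2 -4.3  1.7 -3.9  0.1  3.3]
```

View pics/ov.png

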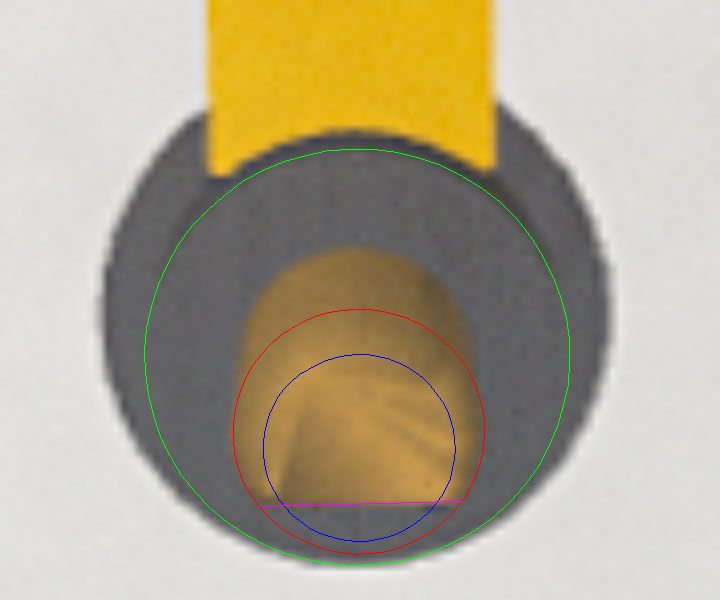

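```bash
python3 - <<'E'
from h import *
T=np.load("pics/w_cr.npy"); im=cv2.imread("pics/w_cr.png")[:,:,::-1]
yw=.58+np.pi; n=np.array([np.cos(yw),np.sin(yw)])
b=blob(im,(0,200,110),(6,255,255))[0]; print(b)
for nm,uv,z,x in [("flatbottom",(333.2,208.3),0,8.5),("topedge",(333.9,238),38,22),("topedge-bev",(333.9,238),37,21),("botedge",(334,172.3),0,-22),("botedge-bev",(334,172.3),2,-22),("knobtopedge",(332,b[1][1]+b[1][3]-.5),86,108),("knobtop-bev",(332,b[1][1]+b[1][3]-.5),86,106),("armtip bottom",(332,315),36,82)]:
    print(nm,(ray("wrist",uv,z,T)[:2]-x*n).round(1))
top=cv2.imread("pics/top0.png")[:,:,::-1]
cv2.imwrite("pics/x.png",cv2.resize(top[205:285,450:530],None,fx=6,fy=6)[:,:,::-1])
for q in [(556,-313,-2.564),(555,-311,-2.56)]:
    c,s=np.cos(q[2]),np.sin(q[2]); print([proj("top",[q[0]+c*x-s*y,q[1]+s*x+c*y,z]).round(1).tolist() for x,y,z in[(22,22,38),(22,-22,38),(-22,22,38),(-22,-22,38),(95,0,86)]])
E
```

```text
([329.5, 355.8], [314, 316, 37, 65, 1302])
flatbottom [ 555.1 -314.2]
topedge [ 556.5 -313.1]
topedge-bev [ 555.4 -313.9]
botedge [ 553.7 -314.8]
botedge-bev [ 554.  -314.6]
knobtopedge [ 556.  -313.5]
knobtop-bev [ 554.3 -314.6]
armtip bottom [ 553.3 -315.8]
[[491.4, 232.2], [474.3, 244.3], [478.8, 214.6], [461.7, 226.6], [514.3, 266.8]]
[[490.5, 232.6], [473.4, 244.8], [477.8, 215.1], [460.8, 227.2], [513.5, 267.3]]
```

View pics/x.png

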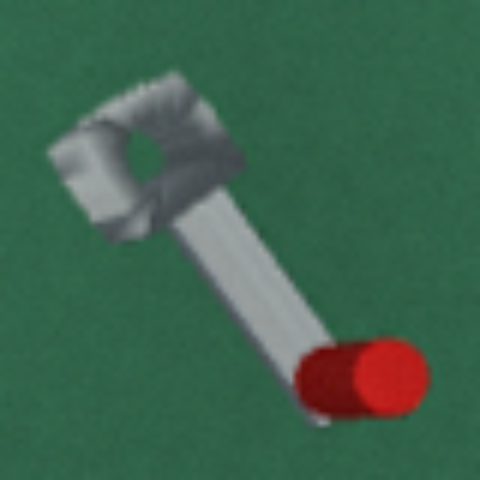

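```bash
python3 - <<'E'
from h import *
O=[np.pi,0,0.578]
move_to([555.1,-314,90],O); movel([555.1,-314,8],v=80)
s=get_state(); print(s["tcp_pos"],s["orientation"],s["force"])
grab(60); s=get_state(); print(s["width"],s["tcp_pos"],s["force"])
movel([555.1,-314,220],v=150)
move_to([563.5,28.3,180],[np.pi,0,0.42]); hold(.4)
s=get_state(); print(s["t"],s["width"],s["tcp_pos"],s["orientation"],s["force"],s["ft_torque"])
wshot("held")
E
```

```text
[ 555.63425812 -314.12680477    8.62113044] [ 3.14072482e+00 -5.92870807e-04  5.78000564e-01] [ 0.84343256 -0.30135895 -0.42436633]
42.84025272710259 [ 555.52729496 -314.12354848    8.55909654] [ 0.26855381 -0.08957768  2.9824803 ]
10.2167 43.15065351643583 [563.58157438  27.78858195 179.97799989] [-3.14158700e+00  3.90118490e-05  4.19142503e-01] [ 0.18664384 -0.63226253 -2.90365741] [ 0.01212188 -0.08637597  0.02632307]
```

View pics/held.png

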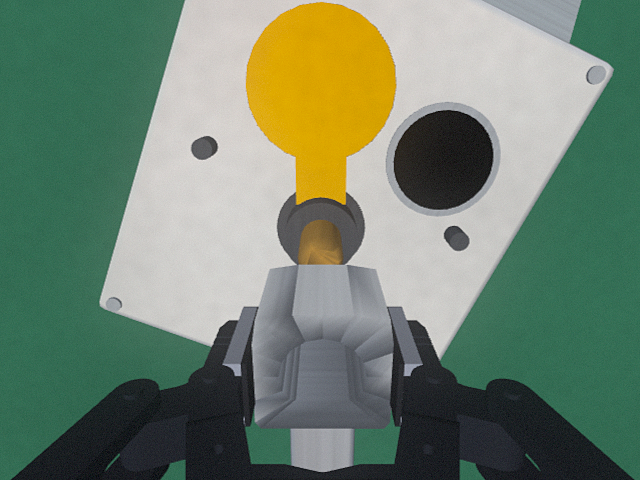

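```bash
python3 - <<'E'
from h import *
T=np.load("pics/held.npy"); z0=T[2,3]-8.5
yw=.42+np.pi; n=np.array([np.cos(yw),np.sin(yw)]); t=np.array([-n[1],n[0]])
for nm,uv,z,x in [("botedge-bev",(322,265),z0+2,-22),("topedge-bev",(322,428),z0+37,21.5)]:
    P=ray("wrist",uv,z,T)[:2]-T[:2,3]; print(nm,"along x",P@n-x,"across",P@t)
E
```

```text
botedge-bev along x -0.009661280618697532 across 0.1835297017247557
topedge-bev along x 0.10537653581922513 across 0.11380250425953378
```

```bash
python3 - <<'E'
from h import *
s=get_state(); z=180; f0=s["force"]
movel([563.5,28.3,132],v=80)
for z in (126,122,118,114,110,106,102,98,95,93,92,91,90):
    movel([563.5,28.3,z],v=40); s=get_state(); d=s["force"]-f0
    print(z,s["tcp_pos"].round(1),d.round(1),s["ft_torque"].round(2))
    if np.linalg.norm(d)>18: print("stop"); break
print(get_state()["t"])
E
```

```text
126 [563.4  28.2 125.9] [-0.6 -1.9  0.7] [-0.02 -0.03  0.  ]
122 [563.3  28.2 121.8] [-1.9 -1.6  0.6] [ 0.   -0.06  0.02]
118 [563.3  28.2 117.7] [-1.4 -1.4  1. ] [0.01 0.01 0.02]
114 [563.3  28.2 113.7] [-2.2 -0.8  0.6] [ 0.02 -0.09  0.03]
110 [563.3  28.2 109.7] [-0.4 -0.8  0.3] [ 0.04 -0.06 -0.  ]
106 [563.3  28.2 105.7] [-0.5 -0.5  1.3] [ 0.06 -0.05  0.01]
102 [563.3  28.2 101.7] [ 0.2 -0.6  1.2] [-0.01 -0.02  0.01]
98 [563.3  28.2  97.7] [-0.7 -2.2  1.9] [ 0.02 -0.04  0.02]
95 [563.3  28.2  94.8] [-0.6 -1.7  1. ] [ 0.01 -0.06 -0.01]
93 [563.4  28.3  92.9] [-1.4 -1.6  0.5] [ 0.08 -0.01  0.01]
92 [563.5  28.3  92. ] [-0.7 -0.9  0.3] [ 0.07 -0.04 -0.01]
91 [563.5  28.3  90.9] [-1.2 -1.2  0.3] [ 0.05 -0.02 -0.02]
90 [563.7  28.4  90.5] [-2.7 -2.4  7.1] [-0.1   0.48 -0.02]
14.3167
```

```bash
python3 - <<'E'
from h import *
y=0.42
while y>-0.86:
    y-=0.08 if y>-.5 else 0.03
    movel([563.5,28.3,90.5],[np.pi,0,y],v=40); s=get_state()
    print(round(y,3),s["t"],s["orientation"][2].round(3),s["tcp_pos"].round(1),s["force"].round(1),s["ft_torque"].round(2))
    if abs(s["ft_torque"][2])>1.0 or np.linalg.norm(s["force"])>30: print("stop"); break
E
```

```text
0.34 14.5667 0.342 [563.7  28.4  90.5] [-0.2  0.5 -0.2] [ 0.03 -0.04 -0.04]
0.26 14.8167 0.263 [563.6  28.5  90.5] [-0.   0.5 -1. ] [ 0.09 -0.01 -0.02]
0.18 15.0667 0.184 [563.5  28.3  90.5] [-0.5 -1.2  1.3] [ 0.04  0.15 -0.01]
0.1 15.3167 0.104 [563.1  28.1  90.5] [-3.2 -0.8  3.3] [-0.23  0.6  -0.03]
0.02 15.5667 0.024 [562.8  28.   90.5] [-5.4 -1.3  6.2] [-0.24  1.04  0.05]
-0.06 15.8167 -0.056 [562.6  28.1  90.5] [-4.8 -2.7  6.8] [-0.29  1.05 -0.06]
-0.14 16.0667 -0.136 [562.5  28.2  90.5] [-5.9 -1.3  5.9] [-0.22  1.14 -0.02]
-0.22 16.3167 -0.216 [562.4  28.3  90.5] [-6.7 -0.8  6.8] [-0.16  1.2  -0.03]
-0.3 16.5667 -0.296 [562.3  28.5  90.5] [-6.7 -1.2  6.9] [-0.16  1.21 -0.04]
-0.38 16.8167 -0.375 [562.5  29.2  90.5] [-6.1 -0.   5.7] [ 0.2   1.05 -0.05]
-0.46 17.0667 -0.454 [562.7  29.5  90.5] [-5.   2.1  5.1] [ 0.39  0.99 -0.08]
-0.54 17.3167 -0.533 [562.9  29.5  90.5] [-4.4  1.8  5.8] [ 0.48  1.01 -0.04]
-0.57 17.5667 -0.563 [562.9  29.6  90.5] [-6.2  1.4  6.5] [ 0.51  1.1  -0.02]
-0.6 17.8167 -0.593 [562.9  29.6  90.5] [-5.4  2.1  6.8] [ 0.52  1.05 -0.1 ]
-0.63 18.0667 -0.623 [563.   29.6  90.5] [-5.5  2.4  6.5] [ 0.6   1.   -0.07]
-0.66 18.3167 -0.653 [563.   29.6  90.5] [-5.6  1.9  6.5] [ 0.6   1.04 -0.11]
-0.69 18.5667 -0.683 [563.   29.6  90.5] [-5.5  1.9  6.8] [ 0.53  0.98 -0.05]
-0.72 18.8167 -0.713 [563.   29.6  90.5] [-4.9  1.5  7.6] [ 0.65  0.96 -0.1 ]
-0.75 19.0667 -0.743 [563.1  29.6  90.5] [-4.3  2.9  7.6] [ 0.59  0.92 -0.04]
-0.78 19.3167 -0.773 [563.1  29.6  90.5] [-5.6  2.9  7.4] [ 0.54  0.94 -0.05]
-0.81 19.5667 -0.803 [563.1  29.6  90.5] [-5.   2.4  7.5] [ 0.65  0.88 -0.06]
-0.84 19.8167 -0.833 [563.1  29.6  90.5] [-4.6  2.3  7.7] [ 0.58  0.91 -0.02]
-0.87 20.0667 -0.863 [563.2  29.6  90.5] [-4.8  2.8  6.9] [ 0.57  0.87 -0.05]
```

```bash
python3 - <<'E'
from h import *
im,T=wshot("turned"); t=camera("top"); cv2.imwrite("pics/top1.png",t[:,:,::-1])
b=cv2.resize(t[130:310,220:400],(480,480),interpolation=cv2.INTER_CUBIC)[:,:,::-1]
cv2.imwrite("pics/tt.png",np.hstack([cv2.resize(im[:,:,::-1],(400,300)),cv2.resize(b,(300,300))]))
E
```

```text
(no output)
```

View pics/tt.png

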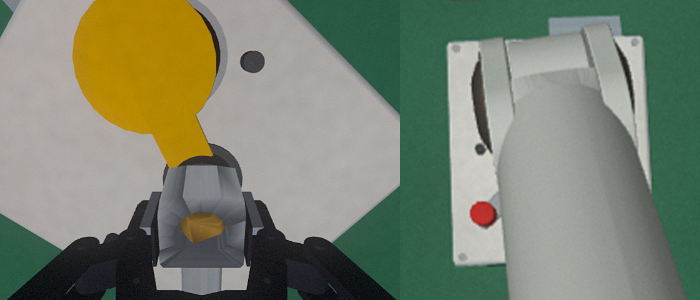

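The shutter lags the crank by more than the nominal play. The hub has been pushed about 1.3 mm along its +x, which opens up the flat. I'll centre it again and keep turning, measuring the shutter in the pictures.

```bash
cat >> h.py <<'E'
def shutter(im,T,C=(563.5,28.3)):
    from scipy.optimize import least_squares
    m=cv2.inRange(cv2.cvtColor(im,cv2.COLOR_RGB2HSV),(18,180,120),(32,255,255))
    c=max(cv2.findContours(m,cv2.RETR_EXTERNAL,cv2.CHAIN_APPROX_NONE)[0],key=len)[:,0]
    c=c[(c[:,1]>2)&(c[:,0]>2)&(c[:,0]<637)]
    P=np.array([ray("wrist",p,69,T)[:2] for p in c])
    f=least_squares(lambda q:np.hypot(*(P-(np.array(C)+85*np.array([np.cos(q[0]),np.sin(q[0])]))).T)-41.3,[-.4],loss="cauchy",f_scale=.7)
    return f.x[0]
E
python3 - <<'E'
from h import *
im=cv2.imread("pics/w_sp.png")[:,:,::-1]; print("check .42:",shutter(im,np.load("pics/w_sp.npy")))
im=cv2.imread("pics/turned.png")[:,:,::-1]; print("now",shutter(im,np.load("pics/turned.npy")))
y=-0.87
def rep(y):
    T=tool();im=camera("wrist");s=get_state(); print(round(y,3),round(s["t"],1),s["orientation"][2].round(3),s["tcp_pos"].round(1),s["force"].round(1),s["ft_torque"].round(2),"disc yaw",shutter(im,T).round(3)); return s
for k in range(8):
    d=min(2.5,0.8*(k+1)); 
    if k>2: y-=0.03
    movel([563.5+d*np.cos(y),28.3+d*np.sin(y),90.5],[np.pi,0,y],v=30); s=rep(y)
    if abs(s["ft_torque"][2])>1 or np.linalg.norm(s["force"])>30: break
E
```

```text
check .42: 0.42693247443835275
now -0.4534162927653922
-0.87 20.5 -0.862 [563.2  29.5  90.5] [-6.6  3.5  9.1] [ 0.85  1.16 -0.08] disc yaw -0.454
-0.87 20.8 -0.862 [563.2  29.5  90.5] [-6.6  5.1 10.5] [ 1.04  1.52 -0.08] disc yaw -0.454
-0.87 21.1 -0.861 [563.2  29.5  90.5] [-8.3  6.  12.1] [ 1.25  1.73 -0.1 ] disc yaw -0.453
-0.9 21.4 -0.891 [563.2  29.5  90.5] [-7.6  6.  12.1] [ 1.31  1.67 -0.12] disc yaw -0.484
-0.93 21.7 -0.921 [563.3  29.5  90.5] [-7.8  6.1 11.4] [ 1.31  1.63 -0.07] disc yaw -0.515
-0.96 22.0 -0.951 [563.4  29.5  90.5] [-8.4  6.2 12.4] [ 1.29  1.59 -0.09] disc yaw -0.546
-0.99 22.3 -0.981 [563.4  29.5  90.5] [-8.4  7.  11.9] [ 1.34  1.48 -0.04] disc yaw -0.578
-1.02 22.6 -1.011 [563.4  29.5  90.5] [-7.9  7.4 11.3] [ 1.37  1.48 -0.1 ] disc yaw -0.608
```

```bash
python3 - <<'E'
from h import *
y=-1.02
for k in range(8):
    y-=0.025
    movel([563.5,28.9,90.5],[np.pi,0,y],v=30); T=tool();im=camera("wrist");s=get_state(); print(round(y,3),round(s["t"],1),s["orientation"][2].round(3),s["tcp_pos"].round(1),s["force"].round(1),s["ft_torque"].round(2),"disc yaw",shutter(im,T).round(3))
    if abs(s["ft_torque"][2])>1 or np.linalg.norm(s["force"])>35: break
E
```

```text
-1.045 22.9 -1.038 [563.4  29.5  90.5] [-4.1  1.7  8.2] [ 0.38  0.68 -0.01] disc yaw -0.632
-1.07 23.2 -1.062 [563.2  29.6  90.5] [-4.   1.2  8.2] [0.45 0.74 0.05] disc yaw -0.632
-1.095 23.5 -1.087 [563.1  29.6  90.5] [-5.2  0.9  8.6] [0.42 0.81 0.14] disc yaw -0.632
-1.12 23.8 -1.112 [563.   29.5  90.5] [-5.2  1.8  9.7] [0.43 0.95 0.21] disc yaw -0.632
-1.145 24.1 -1.136 [563.   29.6  90.5] [-5.3  1.6 10.6] [0.47 0.91 0.32] disc yaw -0.632
-1.17 24.4 -1.161 [562.9  29.6  90.5] [-4.5  1.  10.5] [0.42 0.91 0.47] disc yaw -0.632
-1.195 24.7 -1.185 [562.9  29.6  90.5] [-6.3  1.4 11. ] [0.46 0.91 0.62] disc yaw -0.633
-1.22 25.0 -1.21 [562.9  29.6  90.5] [-5.5  1.  10. ] [0.42 0.95 0.82] disc yaw -0.633
```

The shutter is on its stop: disc yaw has held at -0.632, the mouth direction is -0.635, and the torque is rising. Next I'll relax, release and look.

```bash
python3 - <<'E'
from h import *
y=-1.06
movel([563.5,28.9,90.5],[np.pi,0,y],v=30)
open_gripper(); hold(.3); s=get_state(); print(s["tcp_pos"],s["width"],s["force"])
movel([563.5,28.9,290],v=150); hold(.3)
im,T=wshot("rel"); print("disc",shutter(im,T), get_state()["t"]); print(blob(im,(0,200,110),(6,255,255))[0])
E
```

```text
[563.51237424  28.93669043  90.51968846] 85.33716811378024 [ 0.52319951  0.16972323 -0.0101306 ]
disc -0.49515057877838764 27.9
([323.2, 353.9], [307, 339, 34, 30, 710])
```

View pics/rel.png

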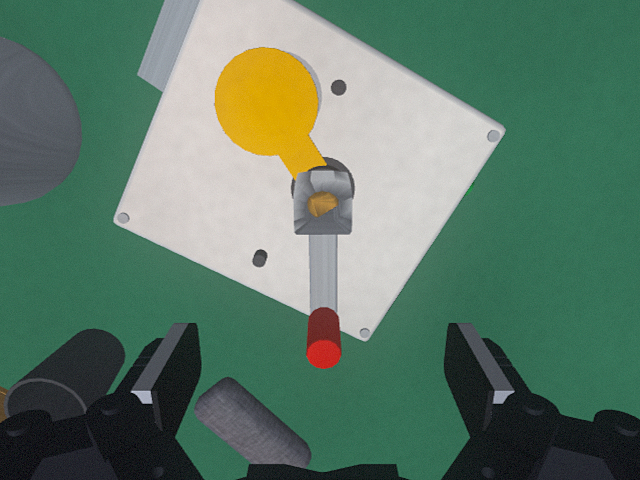

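The shutter followed the crank back to -0.495 and the crank now sits about 0.56 rad off it. The D is wedged with the hub off-centre. I'll lift the crank off, realign it to the shutter's present angle and reseat it. Then I'll turn it with a radial bias that keeps the two flats flush.

```bash
python3 - <<'E'
from h import *
y=-1.06; C=(563.5,28.9)
movel([*C,90.5],v=120); grab(100); s=get_state(); print("grip",s["width"],s["force"].round(1))
for z in (94,98,104,112,122,140):
    movel([*C,z],v=60); s=get_state(); print(z,s["tcp_pos"].round(1),s["force"].round(1),s["ft_torque"].round(2))
    if np.linalg.norm(s["force"])>45: print("stop");break
hold(.2); im,T=wshot("lift"); print("disc",shutter(im,T),s["t"])
E
```

```text
grip 42.18773340211964 [-3.6 -0.4  6.7]
94 [563.   28.6  91.9] [  6.4  -1.  -19.3] [-0.04 -1.33  0.08]
98 [562.7  28.4  95. ] [  8.4  -1.1 -26.4] [-0.21 -1.77  0.14]
104 [562.8  28.4 101.9] [  4.6  -1.  -17.3] [-0.21 -1.13  0.11]
112 [562.9  28.6 111.1] [  2.3  -1.1 -10.2] [-0.28 -0.53  0.05]
122 [563.8  29.2 122.8] [-0.2 -0.7 -2.9] [-0.07 -0.02  0.03]
140 [563.9  29.1 140.6] [-1.3  0.2 -2.9] [ 0.    0.06 -0.07]
disc -0.5568093099430285 31.9833
```

View pics/lift.png

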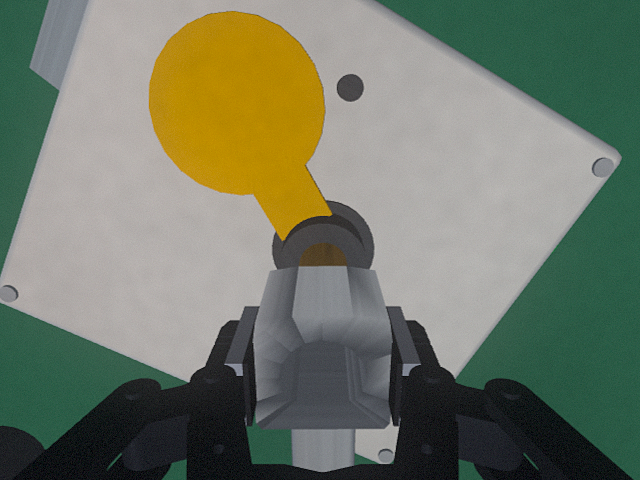

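```bash
python3 - <<'E'
from h import *
y=-0.557; C=np.array([563.5,28.3])
def rep(l):
    T=tool();im=camera("wrist");s=get_state(); print(l,round(s["t"],1),s["orientation"][2].round(3),s["tcp_pos"].round(1),s["force"].round(1),s["ft_torque"].round(2),"disc",shutter(im,T).round(3)); return s
movel([*C,140],[np.pi,0,y],v=40); hold(.2); rep("pre")
for z in (128,124,118,110,100,95,92,90.5):
    movel([*C,z],v=40); s=rep(z)
    if np.linalg.norm(s["force"]-[0,0,-2.9])>20: raise SystemExit("stop")
E
```

```text
pre 33.1 -0.558 [563.5  28.4 139.9] [ 0.4  1.2 -1.7] [-0.02 -0.04 -0.01] disc -0.555
128 33.6 -0.557 [563.4  28.2 127.8] [-0.8  0.4 -2. ] [-0.02 -0.05  0.01] disc -0.554
124 33.9 -0.557 [563.4  28.3 123.9] [ 0.2  0.5 -2. ] [-0.06 -0.07  0.04] disc -0.554
118 34.3 -0.557 [563.4  28.3 117.8] [ 0.3 -0.3 -2. ] [-0.04 -0.07  0.03] disc -0.554
110 34.7 -0.557 [563.3  28.3 109.8] [ 0.6  0.  -2.8] [ 0.01 -0.01  0.02] disc -0.554
100 35.1 -0.557 [563.3  28.3  99.8] [-1.1  0.5 -3.2] [-0.06 -0.01 -0.01] disc -0.554
95 35.5 -0.557 [563.3  28.3  94.8] [-0.4 -0.3 -3.1] [-0.01 -0.04 -0.03] disc -0.554
92 35.8 -0.557 [563.4  28.3  91.9] [ 0.8 -0.1 -2.3] [-0.05 -0.05 -0.  ] disc -0.554
90.5 36.1 -0.557 [563.8  28.3  91.2] [-2.1  0.5  6.4] [-0.09  0.57  0.03] disc -0.554
```

```bash
python3 - <<'E'
from h import *
y=-0.557; C=np.array([563.5,28.3])
def rep(l):
    T=tool();im=camera("wrist");s=get_state();u=np.array([np.cos(y),np.sin(y)]); print(l,round(s["t"],1),s["orientation"][2].round(3),((s["tcp_pos"][:2]-C)@u).round(2),s["tcp_pos"][2].round(1),s["force"].round(1),"rad",(s["force"][:2]@u).round(1),s["ft_torque"].round(2),"disc",shutter(im,T).round(3)); return s
P=lambda d:[*(C+d*np.array([np.cos(y),np.sin(y)])),91.2]
for d in (1.5,3,4.5,6):
    movel(P(d),v=20); s=rep(d)
    if -(s["force"][:2]@[np.cos(y),np.sin(y)])>18: break
for k in range(14):
    y-=0.02; movel(P(d),[np.pi,0,y],v=20); s=rep(round(y,3))
    if abs(s["ft_torque"][2])>.6 or np.linalg.norm(s["force"])>40: break
E
```

```text
1.5 36.4 -0.557 1.96 91.3 [ 0.7 -0.6 -0.2] rad 0.9 [-0.08 -0.08  0.03] disc -0.554
3 36.7 -0.557 2.45 91.2 [-2.3  1.7  4.6] rad -2.8 [0.35 0.68 0.  ] disc -0.554
4.5 37.0 -0.556 2.72 91.2 [-6.8  2.2  7.9] rad -6.9 [ 0.63  1.32 -0.04] disc -0.554
6 37.3 -0.556 2.69 91.2 [-10.2   4.6  12.2] rad -11.1 [ 0.96  2.02 -0.03] disc -0.554
-0.577 37.6 -0.576 2.73 91.2 [-10.9   4.6  11.8] rad -11.6 [ 0.93  2.   -0.12] disc -0.571
-0.597 37.9 -0.596 2.72 91.2 [-9.9  5.2 11.1] rad -11.1 [ 0.89  2.   -0.12] disc -0.591
-0.617 38.2 -0.616 2.72 91.2 [-10.7   5.4  11.4] rad -11.8 [ 0.91  1.98 -0.11] disc -0.611
-0.637 38.5 -0.636 2.74 91.2 [-9.2  4.4 11.8] rad -10.0 [ 0.91  1.94 -0.11] disc -0.63
-0.657 38.8 -0.655 2.66 91.2 [-9.9  5.2 11.5] rad -11.0 [0.94 1.96 0.01] disc -0.63
-0.677 39.1 -0.675 2.5 91.2 [-10.1   4.9  12.2] rad -10.9 [0.96 2.04 0.13] disc -0.63
-0.697 39.4 -0.695 2.39 91.2 [-11.7   5.3  12.4] rad -12.4 [1.03 2.17 0.13] disc -0.63
-0.717 39.7 -0.715 2.18 91.2 [-12.    5.3  12.5] rad -12.5 [1.02 2.24 0.13] disc -0.63
-0.737 40.0 -0.735 2.02 91.2 [-11.8   5.1  14.2] rad -12.2 [1.04 2.26 0.14] disc -0.631
-0.757 40.3 -0.755 1.92 91.3 [-13.2   5.6  15. ] rad -13.5 [1.07 2.41 0.16] disc -0.63
-0.777 40.6 -0.775 1.77 91.2 [-12.3   5.5  14.1] rad -12.6 [1.2  2.48 0.16] disc -0.631
-0.797 40.9 -0.795 1.6 91.2 [-12.2   6.3  14.4] rad -13.1 [1.17 2.52 0.18] disc -0.631
-0.817 41.2 -0.814 1.45 91.2 [-14.6   5.8  15.5] rad -14.2 [1.23 2.68 0.18] disc -0.631
-0.837 41.5 -0.834 1.31 91.2 [-13.7   5.4  15.9] rad -13.2 [1.3  2.72 0.22] disc -0.631
```

```bash
python3 - <<'E'
from h import *
C=np.array([563.5,28.3])
def rep(l):
    T=tool();im=camera("wrist");s=get_state(); print(l,round(s["t"],1),s["tcp_pos"].round(1),s["force"].round(1),s["ft_torque"].round(2),"disc",shutter(im,T).round(3)); return s
def go(y,d): movel([*(C+d*np.array([np.cos(y),np.sin(y)])),91.2],[np.pi,0,y],v=30); rep((y,d))
for y in (-.78,-.73,-.68,-.655): go(y,6)
for d in (3.5,2,1): go(-.655,d)
open_gripper(); hold(.3); rep("open")
s=get_state()["tcp_pos"]; movel([s[0],s[1],290],v=150); hold(.3); im,T=wshot("rel2"); print("disc",shutter(im,T),get_state()["t"])
E
```

```text
(-0.78, 6) 41.8 [564.5  26.9  91.2] [-12.8   5.9  14.1] [1.26 2.39 0.26] disc -0.631
(-0.73, 6) 42.1 [565.1  26.9  91.2] [-11.    5.8  12.9] [1.18 2.15 0.2 ] disc -0.63
(-0.68, 6) 42.4 [565.7  27.   91.2] [-10.2   5.4  11.6] [1.14 1.9  0.24] disc -0.631
(-0.655, 6) 42.7 [566.   27.1  91.2] [-9.5  5.5 10.5] [1.16 1.78 0.2 ] disc -0.63
(-0.655, 3.5) 43.0 [565.9  27.1  91.2] [-4.3  3.5  5.2] [0.83 0.9  0.02] disc -0.63
(-0.655, 2) 43.3 [565.8  27.   91.3] [0.5 1.1 0.8] [ 0.45 -0.02 -0.05] disc -0.63
(-0.655, 1) 43.6 [564.8  27.   91.3] [ 1.6 -0.8  0.1] [ 0.01 -0.32  0.01] disc -0.63
open 44.4 [564.3  27.7  91.2] [0.6 0.9 0.1] [ 0.01 -0.03  0.06] disc -0.63
disc -0.6320539152816915 46.2333
```

View pics/rel2.png

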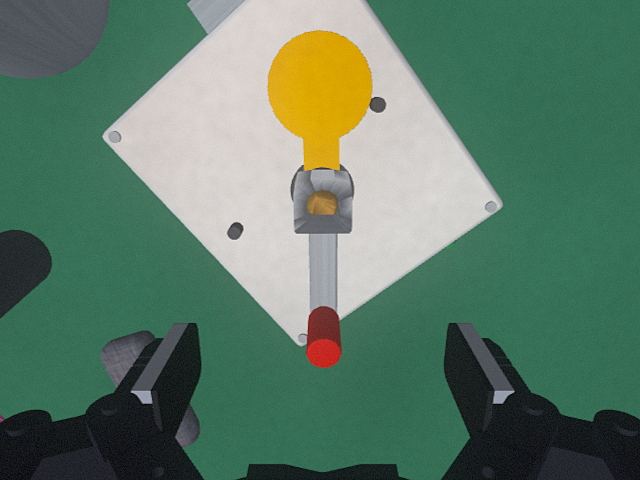

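```bash
python3 - <<'E'
from h import *
im=cv2.imread("pics/rel2.png")[:,:,::-1]; T=np.load("pics/rel2.npy")
print(blob(im,(0,200,110),(6,255,255))[0])
c=np.array([563.5,28.3])-95*np.array([np.cos(-.64),np.sin(-.64)])
for z in (82,88): print(z,proj("wrist",[*c,z+86],T))
sign_off()
E
```

```text
([323.4, 352.9], [307, 339, 34, 29, 713])
82 [324.16272094 354.11262644]
88 [324.21172073 359.12075184]
the job is handed in; nothing more can be done
```

The crank is seated on the spindle and the shutter is against its stop, covering the filling mouth. I handed the job in at about 46 s of the 67 s allowed.

- **First turn failed:** the crank went home freely, but while I turned it the hub shifted off-centre and the bore wedged on the shaft. The crank ended up about 0.56 rad out of line with the shutter. When I backed it off, the shutter came away from its stop with it.
- **Fix:** I lifted the crank off, lined it up with the shutter's angle at that point and seated it again. I then finished the turn with a light sideways load that kept the two flats together. The crank and shutter moved as one until the stop.

**Last checks, after letting go:**
- **Shutter:** its direction was -0.632 rad against -0.635 rad measured for the mouth. It stayed at about -0.63 while I kept turning the crank, and did not move on release.
- **Crank:** in the last picture it is in line with the shutter.
- **Seating:** the knob image is within about 1 px of where a fully home crank should appear; a crank 6 mm too high would be about 6 px off. The gripper met the collar 0.7 mm higher the second time, probably because the crank slipped slightly in the grip when I lifted it.
- **Spectacle case and pen cup:** I never went near them, but I did not measure their positions again.

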